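# Turn an engraving plate over at the fence

### The arm

A 7-joint arm with a two-finger parallel gripper is mounted at the origin on a cart in front of the work surface, level with it; the furniture and walls round the work are solid. World frame = base frame: x ahead of the robot, y to its left, z up, the work surface at z = 0. Lengths are in m, angles in rad, forces in N, time in s.
With the tool pointing down it reaches from about 0.4 to 0.85 m from the base axis. Payload 4.4 kg.
Tool frame: the origin (TCP) lies at the very end of the fingers, on their centre line; the grasp point (between the pads) lies r.grip_depth behind it (r.grip_depth is the distance from the TCP to the grasp point, in m); z points along the fingers, y is the line along which they close (so a half turn about z gives the same grasp; the last joint's range is limited). The gripper opens to 94 mm and grips with 3 to 60 N. Pads are 16 mm wide; open, the fingers measure 119 mm over their backs; the gripper's body (75 mm by 177 mm) begins 78 mm behind the grasp point.
Start: joints at [1.271, 0.628, 0.038, 1.517, -0.027, 0.996, -0.02], TCP at [0.151, -0.632, 0.205] pointing down, gripper open.
Joint ranges: [-3.06, 3.06], [-0.37, 2.12], [-1.25, 1.32], [0.18, 2.47], [-1.1, 4.24], [0.23, 1.98], [-2.94, 2.94]. Speed limits (rad/s): [2.57, 2.57, 3.14, 3.14, 3.14, 3.14, 3.14].

### API

Orientations are given as [roll, pitch, yaw] about the fixed x, y, z axes, in that order (R = Rz(yaw) Ry(pitch) Rx(roll)).
In Python, from station import r gives the robot as it stands. Calls block until the motion is done:
- r.move_ptp(position, orientation): joint-space move of the TCP to a pose.
- r.line_to(position, ori=None, feed=0.15, guard=None): straight line of the TCP; ori=None keeps the orientation; feed is the mean speed in m/s. With guard (N) it stops when the force on the tool has changed by that much, and returns True; else False.
- r.movej(angles): joint-space move.
- r.command_gripper(opening, squeeze=None): finger opening in m; squeeze is the grip in N (None keeps the last); returns when the fingers have stopped.
- r.sleep(seconds).
- r.ik(position, orientation): joint angles nearest the present ones, or None.
- r.get_state(): the state.
- r.capture(name): name is "side" or "top"; returns a dict with "pixels" (420x560x3 uint8, red, green, blue), "camera_matrix" (3x3 intrinsics, pixels), "position" and "orientation" of the camera in the world. Camera axes: x right, y down, z forward; pixel columns grow to the right and rows downward; lengths in m; the calibration is good to about 2 mm. A picture is of the moment at which its call begins. There is no depth.
A pose or a line that the arm cannot do raises r.Unreachable and nothing moves.
- r.finish_job(): hands the job in; it is judged then, once.
The state is a dict: "t": time; "joint_positions": joint angles; "qvel": joint speeds; "joint_efforts": joint torques, N m; "position": TCP position; "ee_rot": TCP orientation; "wrist_force": force on the tool from outside, world axes, zero at the start; "moment": the same for the moment, N m; "opening": finger opening in m; "grasp_force": force on a finger pad.
Only numpy, scipy, OpenCV 4.12 (cv2) and the standard library are available. Lean on these libraries where they do the work, as an engineer would, in place of code of your own. Each camera call takes 0.05 s, during which the arm holds its last target. There are 200 camera calls.

### The job

Turn the engraving plate over without picking it up: push it along the bench with the fingertips against the white fence until it tips up and leans there, then reach behind its raised edge and tip it back towards the front so that it falls over. Leave it lying flat on the bench in front of the fence with its bare metal face up, and leave the tin, the jar and the nut where they are.

Things in the scene. Friction and masses are not known exactly. Their poses are not given: they have to be found in the camera images.
- plate: Loose flat aluminium plate, 80 x 70 x 8 mm (its x, y, z), about 0.12 kg. Blue film on its +z face (up at the start), bare metal on its -z face. Origin at its centre, 4 mm above the bench when flat. At the start its x axis points at the fence (within 0.3 rad of the fence's x axis), its centre 70 to 110 mm in front of the fence's foot line. Friction on the bench about 0.6.
- end_a (a point): Middle of the plate's 70 mm end edge on its -x side (the end away from the fence at the start), at mid thickness, 40 mm from the plate's centre.
- end_b (a point): Middle of the plate's 70 mm end edge on its +x side (the end nearest the fence at the start), at mid thickness.
- side_a (a point): Middle of the plate's 80 mm side edge on its +y side, at mid thickness.
- side_b (a point): Middle of the plate's 80 mm side edge on its -y side, at mid thickness.
- fence: White plastic fence fixed on the bench (friction on the plate 0.2), 160 mm long (its y), 46 mm high. Origin: middle of its front foot line; its front (-x) faces the robot (yaw within 0.5 rad). Front in section: 43 degree toe to x 15, z 14 mm; 62 degrees to x 25, z 32 mm; 78 degrees to the top edge, x 28, z 46 mm. Flat top to x 37 mm; behind it a low flange to x 61 mm; bench clear behind.
- tin: Bystander: round metal tin with grey lid, 58 mm diameter, 24 mm high, standing beside the fence or the plate. Origin at the centre of its underside.
- jar: Bystander: small glass jar with steel lid, 54 mm diameter, 69 mm high, standing beside the fence or the plate. Origin at the centre of its underside.
- nut: Bystander: large plated hex nut lying flat, 33 x 29 x 13 mm, beside the fence or the plate. Origin at the centre of its underside.
- fence_top (a point): Middle of the fence's front top edge, 46 mm above the bench. When the plate's rear end is pushed to the foot line, its front end climbs the sloping front and it leans on this edge at about 59 degrees and stays there: its upper end is then 70 mm above the bench, about 40 mm behind the foot line, so 24 mm of it stands above the fence and can be reached from behind.
There are look-alikes about, which are no part of the job. Several things have the shape of the fence; the one meant has the colours described above.

How it is judged:
On the way:
1. the plate has been tipped up at the fence: it leans steeper than about 45 degrees, its centre within 45 mm of the foot line and within the fence's length (angle between plate's own z axis and vertical between 0.8 and 1.75 rad and x of plate in the frame of fence between -0.045 and 0.045 m and y of plate in the frame of fence between -0.08 and 0.08 m), for 0.2 s.
At the end, for the whole second after the job is handed in: The plate lies still and flat on the bench (within 0.06 rad), bare metal face up, its centre in front of the fence's foot line by 20 to 160 mm and within 100 mm of the fence's middle sideways; the tin, the jar and the nut are within 15 mm of where they stood (angle between plate's own z axis and vertical above 3.08 rad and height (world z) of plate below 0.008 m and x of plate in the frame of fence between -0.16 and -0.02 m and y of plate in the frame of fence between -0.1 and 0.1 m and linear speed of plate below 0.01 m/s and distance of each of tin, jar, nut from where it was at the start of the episode below 0.015 m); the robot touches nothing.
It fails at once if the plate is lifted clear of the bench (no edge of it near the bench any more, or its centre higher than it can get while standing on the bench) (height (world z) of plate above 0.06 m or height (world z) of each of end_a, end_b, side_a, side_b above 0.025 m).
It fails at once if the tin, the jar or the nut is pushed more than 15 mm away or lifted (distance of any of tin, jar, nut from where it was at the start of the episode above 0.015 m).
It also fails if it takes over 48 s, if anything falls off the work surface, if the arm or the gripper's body presses on something with over 40 N, if the wrist force passes 120 N, or if a joint passes its speed limit or range.

## Working session

There is one attempt and no reset: what is moved stays moved. The work goes in short steps, each a Python script; the robot and the scene stay as the last script left them, time stands still between calls to the robot, and variables do not carry over. Pictures are saved under pics/ and viewed, at most 10 in all, crops included, and the job is handed in when it is done.

```bash
mkdir -p pics; ls
python3 - <<'E'
from station import r
import cv2
for n in ("top","side"):
    c=r.capture(n); cv2.imwrite(f"pics/{n}0.png",c["pixels"][:,:,::-1]); print(n,c["camera_matrix"],c["position"],c["orientation"])
print(r.get_state(), r.grip_depth)
E
```

```text
pics
top [[432.82501993   0.         288.75315466]
 [  0.         432.82501993 199.94148178]
 [  0.           0.           1.        ]] [0.4665942  0.04928995 0.89461228] [-3.01349998e+00  1.41519284e-03 -1.55211961e+00]
side [[430.03541031   0.         274.78429114]
 [  0.         430.03541031 205.84488186]
 [  0.           0.           1.        ]] [0.26882053 0.64425643 0.59977539] [-2.24427658 -0.00947439 -2.65549381]
{'t': 0.1, 'joint_positions': array([ 1.27116152,  0.62919763,  0.03843226,  1.51822966, -0.02702873,
        0.99627304, -0.02004168]), 'qvel': array([ 0.00089884, -0.00093022,  0.00056633, -0.0020534 , -0.00266533,
        0.00090837, -0.00129025]), 'joint_efforts': array([ 2.00094080e-03, -5.50788009e+01,  1.14709832e+00, -1.87116069e+01,
       -5.22091461e-02,  1.92577142e-02,  7.23588801e-05]), 'position': array([ 0.15052745, -0.63174926,  0.20469438]), 'ee_rot': array([-3.14000185e+00, -1.96323502e-05,  2.33788456e-01]), 'wrist_force': array([-0.14223984, -0.32321158,  0.41934184]), 'moment': array([ 0.00972125,  0.00184168, -0.01840002]), 'grasp_force': 0.0, 'opening': 0.09379377698522944} 0.0188
```

View pics/top0.png

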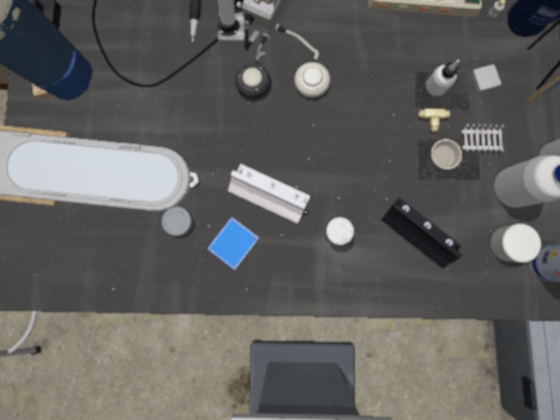

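View pics/side0.png

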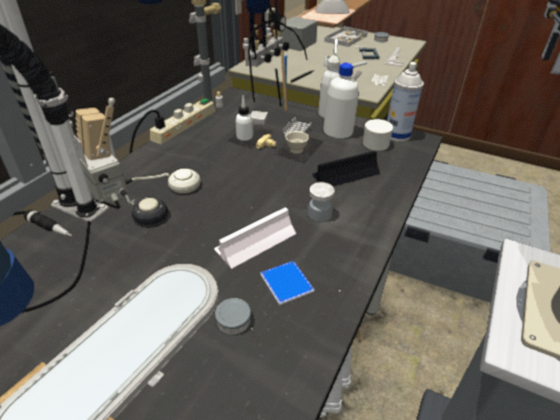

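The white fence is at top (268,193), and the black look-alike at (421,233) isn't wanted. The blue plate is at (233,243), the tin at (176,222) and the jar at (340,231). I haven't found the nut yet, so I'll check with a close crop.

Run:
```python
import cv2
a=cv2.imread("pics/top0.png")[150:285,150:370]
cv2.imwrite("pics/c1.png",cv2.resize(a,None,fx=3.6,fy=3.6,interpolation=cv2.INTER_CUBIC))
a=cv2.imread("pics/side0.png")[170:350,140:360]
cv2.imwrite("pics/c2.png",cv2.resize(a,None,fx=3.3,fy=3.3,interpolation=cv2.INTER_CUBIC))
```

```text
(no output)
```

View pics/c1.png

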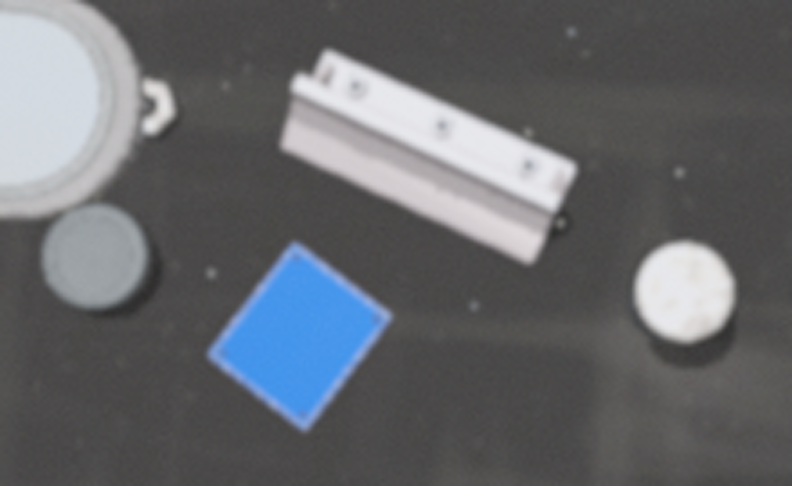

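View pics/c2.png

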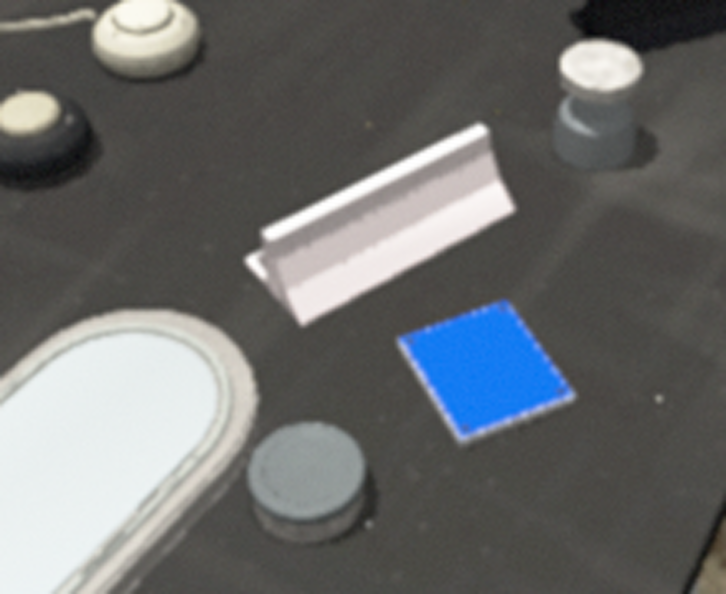

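The crops confirm the white fence, the blue plate, the tin at left and the jar at right. The nut is at c1 (155,107), partly hidden by the pale raised tray. Next I'll turn these pixels into positions.

```bash
cat > h.py <<'E'
import numpy as np, cv2
from scipy.spatial.transform import Rotation as Ro
CAM={"top":(432.825,288.753,199.941,[0.4665942,0.04928995,0.89461228],[-3.01349998,1.41519284e-03,-1.55211961]),
"side":(430.0354,274.784,205.845,[0.26882053,0.64425643,0.59977539],[-2.24427658,-0.00947439,-2.65549381])}
def px2w(cam,u,v,z):
    f,cx,cy,p,o=CAM[cam]; d=Ro.from_euler("xyz",o).apply([(u-cx)/f,(v-cy)/f,1]); p=np.array(p)
    return p+d*(z-p[2])/d[2]
def w2px(cam,P):
    f,cx,cy,p,o=CAM[cam]; c=Ro.from_euler("xyz",o).inv().apply(np.atleast_2d(P)-np.array(p))
    return np.c_[f*c[:,0]/c[:,2]+cx,f*c[:,1]/c[:,2]+cy]
E
python3 - <<'E'
from h import *
np.set_printoptions(precision=4,suppress=True)
c1=lambda u,v,z:px2w("top",150+(u+.5)/3.6-.5,150+(v+.5)/3.6-.5,z)
c2=lambda u,v,z:px2w("side",140+(u+.5)/3.3-.5,170+(v+.5)/3.3-.5,z)
for n,c,L,R,TL,TR in (("top",c1,(281,148),(531,264),(294,88),(551,208)),("side",c2,(304,324),(515,209),(266,235),(484,131))):
    a,b=c(*L,0),c(*R,0); d=b-a
    print(n,"foot",a,b,np.linalg.norm(d),"mid",(a+b)/2,"yaw",np.arctan2(d[0],-d[1])*-1 , "topedge",c(*TL,.046),c(*TR,.046))
for n,c,Q in (("top",c1,[(296,243),(391,317),(304,430),(209,355)]),("side",c2,[(400,340),(508,301),(575,396),(462,440)])):
    P=np.array([c(*q,.008) for q in Q]); print(n,P[:,:2],P.mean(0),[np.linalg.norm(P[i]-P[i-1]) for i in range(4)])
print("tin",c1(97,257,.024),c2(309,463,.024)); print("jar",c1(685,291,.069),c2(601,68,.069)); print("nut",c1(155,107,.013))
# tray height: near/right end tip  top view (135,100) c1 ; side (258,400)
for z in (0,.05,.1,.15): print(z,c1(138,100,z)[:2],c2(240,330,z)[:2],c2(258,400,z)[:2])
E
```

```text
top foot [0.5988 0.1807 0.    ] [0.534  0.0345 0.    ] 0.15990281568220363 mid [0.5664 0.1076 0.    ] yaw 0.41682909443980903 topedge [0.6257 0.1679 0.046 ] [0.5615 0.0248 0.046 ]
side foot [0.5986 0.1821 0.    ] [0.5347 0.036  0.    ] 0.159428468323157 mid [0.5667 0.1091 0.    ] yaw 0.412725752333119 topedge [0.629  0.1697 0.046 ] [0.5623 0.027  0.046 ]
top [[0.543  0.1689]
 [0.5019 0.1135]
 [0.4376 0.1607]
 [0.4785 0.2159]] [0.4902 0.1647 0.008 ] [np.float64(0.07973995647597076), np.float64(0.06897710215537885), np.float64(0.07968765504892765), np.float64(0.06869887060582427)]
side [[0.5405 0.1731]
 [0.5005 0.1172]
 [0.4379 0.1636]
 [0.4779 0.2187]] [0.4892 0.1681 0.008 ] [np.float64(0.0775272624721122), np.float64(0.06872452904766754), np.float64(0.0779461939251458), np.float64(0.06805256695438597)]
tin [0.5316 0.2779 0.024 ] [0.5328 0.2791 0.024 ]
jar [ 0.516  -0.0461  0.069 ] [ 0.5137 -0.0388  0.069 ]
nut [0.6193 0.252  0.013 ]
0 [0.6255 0.2651] [0.6282 0.2033] [0.5906 0.2413]
0.05 [0.6166 0.253 ] [0.5983 0.2401] [0.5637 0.2749]
0.1 [0.6078 0.241 ] [0.5683 0.2768] [0.5369 0.3085]
0.15 [0.5989 0.2289] [0.5383 0.3136] [0.5101 0.3421]
```

```bash
cat >> h.py <<'E'
FY=-0.415; F0=np.array([.5665,.1083,0]); RF=Ro.from_euler("z",FY)
def fw(x,y,z): return F0+RF.apply([x,y,z])       # fence frame -> world
def ori(rel): return [np.pi,0,FY+rel]             # tool down, tool x along fence x (+rel)
START=((-.165,.037,.20),-.21)
def snap(r,name,cams=("top","side"),c=True):
    ims=[]
    for n in cams:
        im=r.capture(n)["pixels"][:,:,::-1]
        u,v=w2px(n,fw(0,0,.02))[0].astype(int); im=im[max(0,v-75):v+75,max(0,u-100):u+100]
        ims.append(cv2.resize(im,(400,300),interpolation=cv2.INTER_CUBIC))
    cv2.imwrite(f"pics/{name}.png",np.hstack(ims))
E
python3 - <<'E'
from h import *
from station import r
np.set_printoptions(precision=3,suppress=True)
print("lift",r.ik([.151,-.632,.33],[np.pi,0,.234]))
for p,a in [START,((-.165,.037,.002),-.21),((-.1,.024,.002),0),((-.012,.024,.002),0),((-.02,.024,.13),0),((.07,.024,.055),0),((-.02,.024,.055),0)]:
    print(fw(*p),r.ik(fw(*p),ori(a)),r.ik(fw(*p),[np.pi,0,FY+a+np.pi]))
E
```

```text
lift [ 1.266  0.533  0.047  1.337 -0.025  1.272 -0.023]
[0.43  0.209 0.2  ] [-0.296  0.405 -0.294  1.982  0.163  0.777 -2.88 ] [ 0.204  0.595 -1.082  1.97   0.642  0.971 -0.249]
[0.43  0.209 0.002] [-0.819  0.808  0.472  2.144 -0.959  0.413 -1.758] [-0.545  0.747  0.051  2.137 -0.135  0.261  0.569]
[0.485 0.171 0.002] [-0.58   0.791  0.286  2.046 -0.57   0.38  -1.825] [-0.231  0.776 -0.244  2.037  0.472  0.382  0.306]
[0.565 0.135 0.002] [-0.462  0.841  0.287  1.861 -0.452  0.504 -1.851] [-0.047  0.845 -0.377  1.848  0.552  0.554  0.37 ]
[0.558 0.138 0.13 ] [-0.363  0.617  0.11   1.81  -0.096  0.72  -2.186] [ 0.131  0.7   -0.68   1.795  0.568  0.852  0.335]
[0.64  0.102 0.055] [-0.336  0.818  0.231  1.646 -0.26   0.708 -1.963] [ 0.124  0.868 -0.57   1.631  0.596  0.823  0.455]
[0.558 0.138 0.055] [-0.438  0.74   0.23   1.86  -0.287  0.574 -2.009] [ 0.005  0.768 -0.473  1.847  0.544  0.658  0.362]
```

```bash
sed -i 's/def ori(rel): return \[np.pi,0,FY+rel\]/def ori(rel): return [np.pi,0,FY+rel+np.pi]/' h.py
python3 - <<'E'
from h import *
from station import r
np.set_printoptions(precision=4,suppress=True)
r.line_to([.151,-.632,.32],feed=.3)
r.move_ptp(fw(-.165,.037,.20),ori(-.21))
r.command_gripper(.042)
r.line_to(fw(-.165,.037,.02),feed=.2)
hit=r.line_to(fw(-.165,.037,.002),feed=.03,guard=3)
s=r.get_state(); print(hit,s["t"],s["position"],fw(-.165,.037,.002),s["ee_rot"],s["wrist_force"],s["joint_positions"])
snap(r,"d1")
E
```

```text
False 6.4917 [0.4304 0.2088 0.0019] [0.4304 0.2087 0.002 ] [-3.1415 -0.0001  2.5168] [-0.0112 -0.3762 -0.2673] [-0.2263  0.7794 -0.4236  2.1281  0.8286  0.4028 -0.3776]
```

View pics/d1.png

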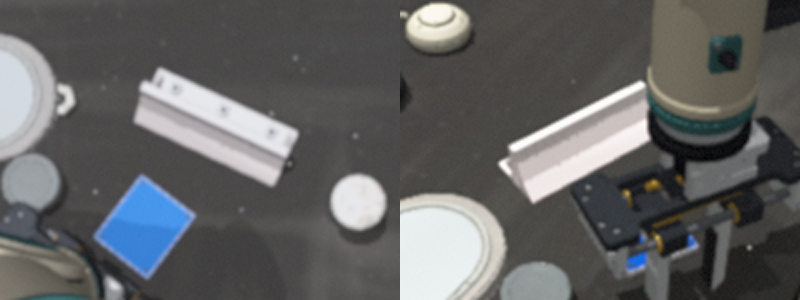

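The fingers are down just in front of the plate's rear end, clear of the tin. Now I'll push, lining the plate up on the way.

Run:
```python
from h import *
from station import r
np.set_printoptions(precision=4,suppress=True)
def st(h):
    s=r.get_state(); print(h,round(s["t"],2),RF.inv().apply(s["position"]-F0),RF.inv().apply(s["wrist_force"]))
st(r.line_to(fw(-.145,.032,.002),feed=.05))
st(r.line_to(fw(-.100,.024,.002),ori(0),feed=.04))
st(r.line_to(fw(-.045,.024,.002),feed=.04,guard=25))
st(r.line_to(fw(-.014,.024,.002),feed=.03,guard=25))
snap(r,"d2")
```

```text
False 7.15 [-0.1448  0.0319  0.002 ] [ 0.1131 -0.6418  0.3771]
False 8.44 [-0.0999  0.0239  0.002 ] [-1.1618 -0.7416  0.1384]
False 9.97 [-0.0448  0.0241  0.0022] [ 0.3001  0.4468 -0.1364]
False 11.15 [-0.0146  0.0238  0.0019] [-3.1012  0.2963  0.0431]
```

View pics/d2.png

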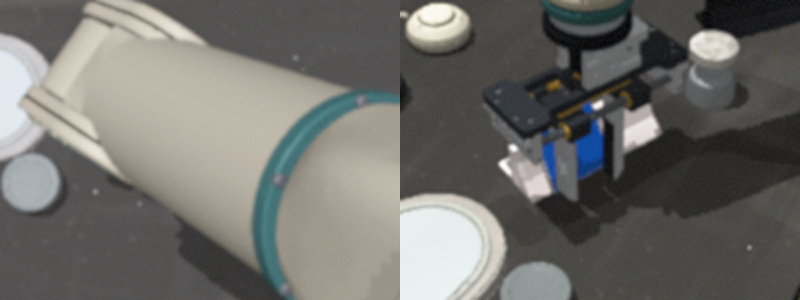

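The plate is leaning on the fence with its blue face towards the robot. I'll nudge it home, back off, look, and then go behind it.

Run:
```python
from h import *
from station import r
np.set_printoptions(precision=4,suppress=True)
def st(h):
    s=r.get_state(); print(h,round(s["t"],2),RF.inv().apply(s["position"]-F0),RF.inv().apply(s["wrist_force"]))
st(r.line_to(fw(-.0125,.024,.002),feed=.015,guard=15))
r.sleep(.2)
r.line_to(fw(-.04,.024,.002),feed=.05); r.sleep(.3)
r.line_to(fw(-.04,.024,.11),feed=.15)
r.line_to(fw(.075,.024,.11),feed=.12)
st(0); snap(r,"d3")
```

```text
False 11.5 [-0.014  0.024  0.002] [-6.2524 -0.6405  1.6827]
0 14.68 [0.0741 0.0242 0.1099] [-0.2805  0.1796  0.0999]
```

View pics/d3.png

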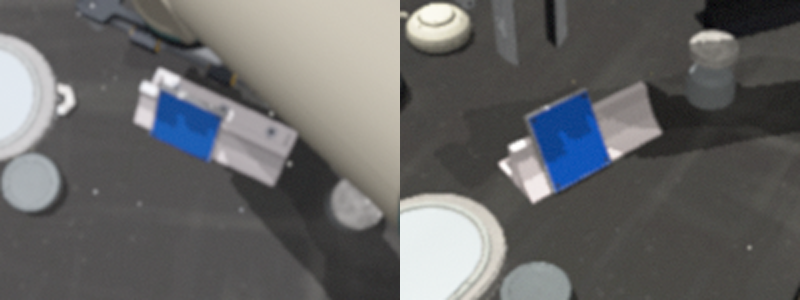

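The plate leans on its own and the fingers are behind it. I'll lower them and tip it forward.

Run:
```python
from h import *
from station import r
np.set_printoptions(precision=4,suppress=True)
def st(h):
    s=r.get_state(); print(h,round(s["t"],2),RF.inv().apply(s["position"]-F0),RF.inv().apply(s["wrist_force"]))
st(r.line_to(fw(.075,.024,.055),feed=.1,guard=8))
st(r.line_to(fw(.01,.024,.055),feed=.05,guard=15))
st(r.line_to(fw(-.03,.024,.055),feed=.05,guard=15))
r.sleep(.5)
r.line_to(fw(-.03,.024,.16),feed=.15)
r.line_to(fw(.12,.0,.2),feed=.25)
st(0); snap(r,"d4")
```

```text
False 15.47 [0.075  0.0244 0.055 ] [0.5148 1.0482 0.5637]
False 16.93 [0.0104 0.0239 0.055 ] [ 0.8094 -0.2277  0.329 ]
False 17.88 [-0.0296  0.024   0.0551] [ 0.0912  0.1493 -0.2039]
0 20.0 [0.1181 0.0004 0.1989] [0.3984 1.0835 0.4478]
```

View pics/d4.png

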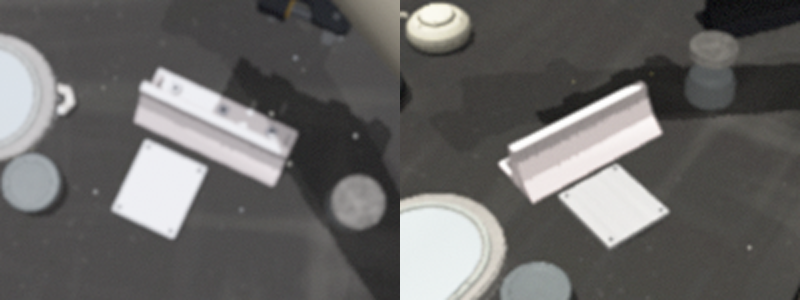

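The plate lies bare face up at d4 (160,189), its rear edge about 10 mm clear of the foot line. The tin, jar and nut are where they were, so I'll hand it in.

```bash
python3 -c "
from station import r
print(r.finish_job())"
```

```text
the job is handed in; nothing more can be done
None
```

I turned the plate over against the white fence and handed the job in at about 20 s; the last picture shows it flat in front of the fence, bare metal up, with the tin, jar and nut where they stood (no verdict was returned).

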